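# Butt the price board against the crate and hold the spring clip open over both edges

## Task

At the market stall, slide the loose price board squarely up against the front wall of the tomato crate, about in the middle, until it stands flush with no gap. Then take the blue spring clip off its rest by its two tails, squeezing them together so that its jaws spread wide open, and bring the open jaws down over the top edges of board and crate wall together, near the middle of the board, one jaw well down on either side and the clip touching neither. Finish holding it there, squeezed open, ready to be let shut; leave the tin, the carton and the jar where they stand.

Things in the scene. Friction and masses are not known exactly. Their poses are not given: they have to be found in the camera images.
- crate: Fixed plywood crate of tomatoes, 170 mm deep (x), 220 wide (y), 75 high, walls 6 thick. Origin: on the counter under the middle of the OUTER face of its front wall; x points into the crate (front wall: x 0 to 6 mm), z up. Tomatoes reach at most 45 mm above the counter.
- board: Loose price board, 0.25 kg: yellow panel 6 mm thick, 120 wide (y), 75 high, as high as the crate wall; behind its middle a wooden foot block 45 deep (x), 44 wide (y), 42 high, to grasp across y. Origin: under the middle of the panel's flat front face, on the counter; x points out of it to the crate. Panel x -6 to 0, block -51 to -6 mm. Starts 45-75 mm before the crate, turned up to 0.2 rad.
- clip: Loose blue spring clip, 90 g, 30 mm wide (y): two halves on a pivot pin along y, tails up, black-tipped jaws down. Origin on the pivot, 75 mm above the counter at the start; pose of the -x half, z up at the start, leaning 0.36 rad when open. Shut: tails splayed, 58 mm over their outer upper edges, 40 mm above the pivot. Squeeze them along x. Shoulders reach 2 mm above the pivot, 16 mm out.
- clip_lever (a joint): Opening angle between the clip's halves, rad: 0 shut, 0.72 fully open (stop). Squeezing takes 5 N to start, 11 N to hold fully open. Fully open, both halves turn evenly, the tails stand parallel, 26 mm over their outer faces, to 48 mm above the pivot; the jaws are 31 mm apart inside, 62 outside, ends 37 to 41 mm below the pivot, free between them up to 7 mm below it.
- jaw_a (a point): Lower inner edge of the jaw tip on the clip's -x side, mid width; shut, 45 mm below the pivot and 6 mm from the other jaw.
- jaw_b (a point): Lower inner edge of the jaw tip on the clip's +x side (the other half), mid width.
- clip_rest: Fixed dark wooden block 80 x 90 x 30 mm with an upright aluminium strip on top, 5 mm thick (x), 50 mm wide (y), 25 mm high, which stands between the clip's shut jaws; the jaw tips stand on the block. Origin: middle of its underside.
- tin: Bystander: red food tin, 66 mm diameter, 80 mm high, origin under its middle.
- carton: Bystander: green and yellow carton, 70 x 50 x 40 mm, origin under its middle.
- jar: Bystander: amber jar with red cap, 60 mm diameter, 110 mm high, origin under its middle.
There are look-alikes about, which are no part of the job. Of the things shaped like the clip, the blue one is meant. Leave any turquoise look-alike of the board alone.

How it is judged:
On the way, in this order (a step that is already met when the one before it is completed fails the run):
1. the price board stands flush against the crate's front wall (x of board in the frame of crate above -0.004 m and y of board in the frame of crate between -0.04 and 0.04 m and angle between the x axis of board and the x axis of crate, either way round below 0.06 rad and angle between board's own z axis and vertical below 0.08 rad and height (world z) of board below 0.006 m), for 0.2 s.
2. the clip is squeezed open and lifted off its rest (value of joint clip_lever above 0.5 rad and contact force between the fingers and clip above 3 N and contact force between clip and clip_rest below 0.5 N and horizontal distance between clip and clip_rest above 0.04 m), for 0.2 s.
At the end, for the whole second after the job is handed in: Board upright, flush on the crate wall (gap < 4 mm, 0.06 rad, 40 mm sideways); fingers hold the clip open (> 0.5 rad), a jaw tip each side of board and wall, 8 mm or more below their tops, within 40 mm of the board's middle, touching neither (< 0.5 N) (all of step 1 and value of joint clip_lever above 0.5 rad and contact force between the fingers and clip above 3 N and ((x of jaw_a in the frame of crate below -0.008 m and x of jaw_b in the frame of crate above 0.008 m) or (x of jaw_b in the frame of crate below -0.008 m and x of jaw_a in the frame of crate above 0.008 m)) and z of each of jaw_a, jaw_b in the frame of crate below 0.067 m and y of jaw_a in the frame of board between -0.04 and 0.04 m and y of jaw_b in the frame of board between -0.04 and 0.04 m and contact force between clip and board below 0.5 N and contact force between clip and crate below 0.5 N and contact force between clip and clip_rest below 0.5 N); the arm keeps its last pose, push and grip.
It fails at once if tin moved or knocked over (distance of tin from where it was at the start of the episode above 0.02 m or angle between tin's own z axis and vertical above 0.3 rad).
It fails at once if carton moved or knocked over (distance of carton from where it was at the start of the episode above 0.02 m or angle between carton's own z axis and vertical above 0.3 rad).
It fails at once if jar moved or knocked over (distance of jar from where it was at the start of the episode above 0.02 m or angle between jar's own z axis and vertical above 0.3 rad).
It also fails if it takes over 53 s, if anything falls off the work surface, if the arm or the gripper's body presses on something with over 40 N, if the wrist force passes 120 N, or if a joint passes its speed limit or range.

## Robot

A 7-joint arm with a two-finger parallel gripper is mounted at the origin on the work surface. World frame = base frame: x ahead of the robot, y to its left, z up, the work surface at z = 0. Lengths are in m, angles in rad, forces in N, time in s.
With the tool pointing down it reaches from about 0.425 to 0.875 m from the base axis. Payload 4.7 kg.
Tool frame: the origin (TCP) lies between the finger pads; the fingertips stand 14 mm ahead of it and the grasp point (between the pads) lies 5 mm behind it; z points along the fingers, y is the line along which they close (so a half turn about z gives the same grasp; the last joint's range is limited). The gripper opens to 87 mm and grips with 3 to 60 N. Pads are 19 mm wide; open, the fingers measure 117 mm over their backs; the gripper's body (75 mm by 190 mm) begins 51 mm behind the grasp point.
Start: joints at [-1.15, 0.321, -0.07, 1.45, 0.023, 1.371, -0.057], TCP at [0.257, 0.597, 0.237] pointing down, gripper open.
Joint ranges: [-2.86, 2.86], [-0.3, 2.09], [-1.38, 1.24], [0.06, 2.45], [-1.56, 4.7], [0.09, 2.05], [-2.69, 2.69]. Speed limits (rad/s): [2.57, 2.57, 3.14, 3.14, 3.14, 3.14, 3.14].

## Interface

Orientations are given as a rotation vector (axis times angle).
In Python, from bench import ctrl gives the robot as it stands.
- The arm moves only by the tool step_arm, never from a script. Its argument "commands" is a list of rows, each an object with "travel": the shift along the tool's x, y, z in m, a list of three; "turn": the turn, a rotation vector about the tool's x, y, z in degrees, a list of three. A call has 1 to 5 rows; each row is the pose to reach, as a shift and turn from the pose commanded when the call began, along the tool's axes at that moment; what a row does not reach only later rows make up. A row lasts 1/10 s, in which the tool goes at most 50 mm and 8.59 degrees, less where a joint would pass 70% of its speed; a pose out of reach is approached as far as the arm can. A call with a gripper value outside its range is refused whole. "gripper" is the opening, from 0 (shut) to 1 (fully open), set as the call begins (left out, the last holds). The fingers move at their own pace and stop on an object; "force" is the grip in N (left out, the last holds). Time passes only in rows, so rows that repeat a pose let the fingers close. It gives the time, the measured TCP pose, the force, the opening and the grip force at its end, in the units of the state.
- ctrl.get_state(): the state, without advancing time (a new reading comes with each control period).
- ctrl.get_image(name): name is "scene" or "top" or "wrist"; returns the picture (420x560x3 uint8, red, green, blue); there is no depth.
- ctrl.camera_model(name): a dict with "fx", "fy", "cx", "cy" (pixels), "k1" (the pictures are not rectified: a ray, as slopes to the right and down, at radius r is drawn at 1 + k1 r^2 times it, then the intrinsics apply), "R" (3x3) and "t" (3): a world point X has camera coordinates R X + t; the wrist camera has in their place "T_tool_cam" (4x4, takes a point from camera to tool coordinates, whose origin is the TCP and whose axes are the flange's). Camera axes: x right, y down, z forward; pixel columns grow to the right and rows downward; lengths in m; the calibration is good to about 2 mm. A picture is of the moment at which its call begins: read the wrist's pose just before it. camera_model takes no time and is no camera call.
- ctrl.close_job(): hands the job in; it is judged then, once.
The state is a dict: "time": time; "joint_positions": joint angles; "qd": joint speeds; "joint_torque": joint torques, N m; "position": TCP position; "tool_rot": TCP orientation; "ft_force": force on the tool from outside, world axes, zero at the start; "torque": the same for the moment, N m; "grip_width": opening from 0.0 (shut) to 1.0 (fully open); "grip_force": force on a finger pad.
Only numpy, scipy, OpenCV 4.12 (cv2) and the standard library are available. Lean on these libraries where they do the work, as an engineer would, in place of code of your own. Each camera call takes 0.05 s, during which the arm holds its last target. There are 200 camera calls.

## Working session

There is one attempt and no reset: what is moved stays moved. The work goes in short steps, Python scripts to look and compute and a tool call to move; the robot and the scene stay as the last step left them, time stands still between calls to the robot, and variables do not carry over. Pictures are saved under pics/ and viewed, at most 11 in all, crops included, and the job is handed in when it is done.

Besides the shell and the picture viewer there is one more tool, called as name([rows], argument=value, ...), one row to a line, values as JSON. step_arm: Moves the arm, as the interface text tells. Its arguments: {"type":"object","properties":{"commands":{"type":"array"},"gripper":{"type":"number"},"force":{"type":"number"}},"required":["commands"]}

```bash
ls && mkdir -p pics && cat > h.py <<'E'
import numpy as np, cv2
from scipy.spatial.transform import Rotation as Rn
from bench import ctrl
def img(name,fn=None):
    s=ctrl.get_state(); im=ctrl.get_image(name)
    if fn: cv2.imwrite('pics/'+fn,cv2.cvtColor(np.asarray(im),cv2.COLOR_RGB2BGR))
    return s,np.asarray(im)
def cam(name,s=None):
    m=ctrl.camera_model(name)
    if 'R' in m: R=np.array(m['R']);t=np.array(m['t'])
    else:
        T=np.array(m['T_tool_cam']);W=np.eye(4);W[:3,:3]=Rn.from_rotvec(s['tool_rot']).as_matrix();W[:3,3]=s['position']
        W=np.linalg.inv(W@T);R=W[:3,:3];t=W[:3,3]
    return m,R,t
def ray(name,px,s=None):
    m,R,t=cam(name,s);px=np.atleast_2d(np.float64(px))
    d=(px-[m['cx'],m['cy']])/[m['fx'],m['fy']];u=d.copy()
    for _ in range(20): u=d/(1+m['k1']*(u**2).sum(1,keepdims=True))
    D=np.c_[u,np.ones(len(u))]@R
    return -R.T@t,D
def plane(name,px,z,s=None):
    o,D=ray(name,px,s); return o+D*((z-o[2])/D[:,2:])
def proj(name,X,s=None):
    m,R,t=cam(name,s);c=np.atleast_2d(X)@R.T+t;u=c[:,:2]/c[:,2:]
    return u*(1+m['k1']*(u**2).sum(1,keepdims=True))*[m['fx'],m['fy']]+[m['cx'],m['cy']]
def totool(dw,s=None):
    s=s or ctrl.get_state(); return Rn.from_rotvec(s['tool_rot']).inv().apply(dw)
E
python3 - <<'E'
from h import *
img('top','top0.png');img('scene','sc0.png')
s=ctrl.get_state();print(s)
print(Rn.from_rotvec(s['tool_rot']).as_matrix().round(3))
for n in('top','scene'):
    m,R,t=cam(n);print(n,-R.T@t,m['fx'],m['k1'])
E
```

```text
pics
{'time': 0.1, 'joint_positions': array([-1.14990428,  0.3217488 , -0.07008428,  1.45154123,  0.02262784,
        1.37080879, -0.05688125]), 'qd': array([ 0.00045318, -0.0020232 ,  0.00014656, -0.00104111,  0.00012188,
       -0.00094008, -0.00067243]), 'joint_torque': array([ 2.68180656e-04, -4.92569125e+01, -4.05537849e-01, -3.13399637e+01,
       -6.39991555e-02,  3.94773670e-02,  1.12851985e-04]), 'position': array([0.25704919, 0.59650282, 0.23557683]), 'tool_rot': array([-6.34465188e-01, -3.07662419e+00,  2.67690200e-03]), 'ft_force': array([ 0.07854354,  0.50274167, -0.35413204]), 'torque': array([ 0.03930092,  0.05189354, -0.02446252]), 'grip_force': 0.0, 'grip_width': 0.9988145355719413}
[[-0.918  0.396 -0.001]
 [ 0.396  0.918 -0.002]
 [-0.    -0.002 -1.   ]]
top [ 3.31824512e-01 -6.84267232e-04  1.17139821e+00] 524.5895733844543 -0.12577725905763698
scene [ 1.00676969 -0.50496537  0.74707665] 400.8919235430843 -0.048900945162063024
```

View pics/top0.png

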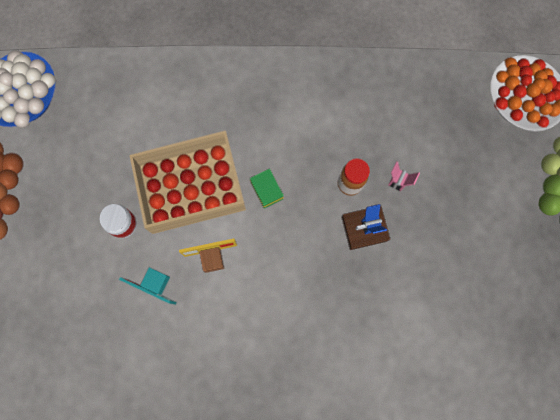

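View pics/sc0.png

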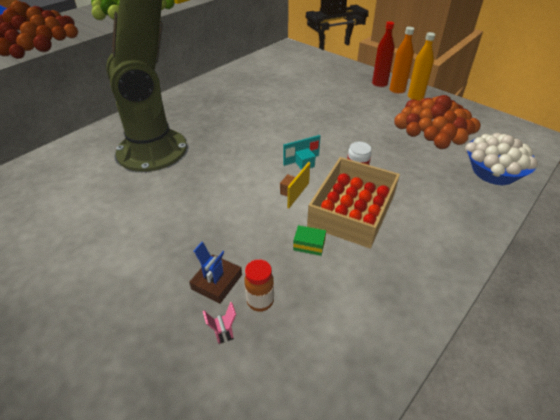

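The top view shows the crate at (187,182), the yellow board at (208,246) with its brown block below it, and the blue clip on its dark rest at (370,225). The pink clip at (405,178) and the turquoise board are look-alikes. The tin is at (117,220), the carton at (266,188) and the jar at (354,177). Next I'll measure by colour masks.

```bash
python3 - <<'E'
from h import *
im=cv2.imread('pics/top0.png');hsv=cv2.cvtColor(im,cv2.COLOR_BGR2HSV)
def comp(lo,hi,box):
    m=cv2.inRange(hsv,lo,hi);k=np.zeros_like(m);x0,y0,x1,y1=box;k[y0:y1,x0:x1]=m[y0:y1,x0:x1]
    return k
def pr(n,k,z):
    cs=max(cv2.findContours(k,cv2.RETR_EXTERNAL,cv2.CHAIN_APPROX_NONE)[0],key=cv2.contourArea)
    b=cv2.boxPoints(cv2.minAreaRect(cs));w=plane('top',b,z)
    print(n,cv2.contourArea(cs),b.round(1).tolist(),w[:,:2].round(4).tolist())
for p in[(195,228),(160,227),(211,262),(195,250),(230,242),(374,212),(350,235),(150,210),(237,195)]: print(p,hsv[p[1],p[0]])
pr('crate',comp((8,60,90),(28,200,255),(120,125,250,236)),.075)
pr('board',comp((22,170,120),(35,255,255),(170,230,245,262)),.075)
pr('block',comp((3,60,50),(17,220,200),(195,249,230,280)),.042)
pr('blue',comp((105,150,40),(125,255,255),(340,195,395,250)),.11)
pr('rest',comp((0,40,10),(20,255,75),(335,195,395,255)),.03)
big=cv2.resize(np.hstack([im[120:280,120:250],im[160:320,330:430]]),None,fx=3.4,fy=3.4,interpolation=cv2.INTER_CUBIC)
cv2.imwrite('pics/crop.png',big)
E
```

```text
(195, 228) [174   9 145]
(160, 227) [ 17  91 148]
(211, 262) [ 12 141 127]
(195, 250) [ 25  72 174]
(230, 242) [ 24 183 176]
(374, 212) [110 187 175]
(350, 235) [  8 135  87]
(150, 210) [ 18  91 160]
(237, 195) [ 19  85 190]
crate 8080.0 [[126.19999694824219, 154.89999389648438], [225.3000030517578, 130.1999969482422], [245.1999969482422, 209.89999389648438], [146.1999969482422, 234.6999969482422]] [[0.6868, 0.3311], [0.7451, 0.1126], [0.5647, 0.0645], [0.5089, 0.2753]]
board 139.5 [[178.6999969482422, 249.6999969482422], [234.10000610351562, 238.60000610351562], [235.39999389648438, 245.10000610351562], [180.0, 256.20001220703125]] [[0.4776, 0.2037], [0.5026, 0.0868], [0.4887, 0.0837], [0.4638, 0.2003]]
block 416.5 [[198.8000030517578, 250.6999969482422], [219.39999389648438, 246.89999389648438], [223.5, 268.70001220703125], [202.89999389648438, 272.6000061035156]] [[0.4802, 0.1658], [0.4892, 0.121], [0.4417, 0.1108], [0.4328, 0.1553]]
blue 170.5 [[359.5, 208.3000030517578], [378.8999938964844, 204.39999389648438], [381.6000061035156, 217.89999389648438], [362.20001220703125, 221.8000030517578]] [[0.563, -0.1745], [0.5716, -0.2154], [0.5431, -0.2202], [0.5346, -0.1794]]
rest 55.0 [[338.20001220703125, 247.60000610351562], [342.5, 211.8000030517578], [355.20001220703125, 213.39999389648438], [350.8999938964844, 249.10000610351562]] [[0.4917, -0.1386], [0.5719, -0.1494], [0.5687, -0.1778], [0.4885, -0.1666]]
```

View pics/crop.png

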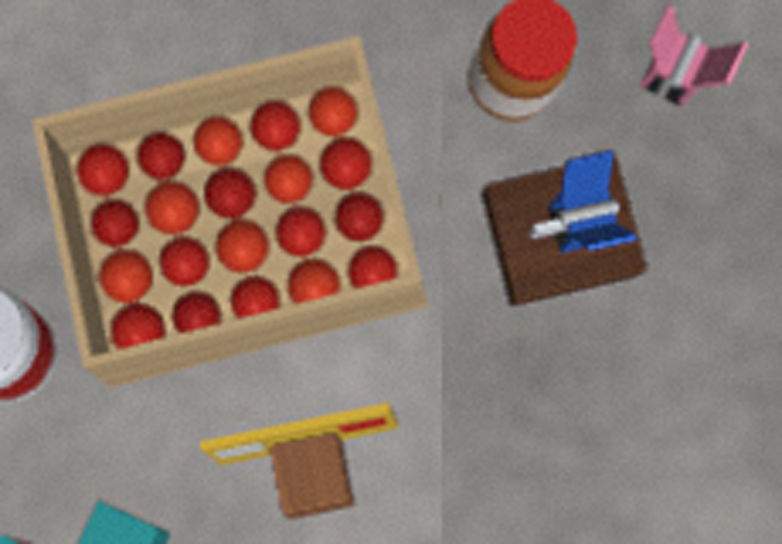

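The crop sharpens this. Crate yaw is about 0.25 rad and board yaw about 0.2. The clip pivot is near top pixel (373,223), on a rest turned about 0.26 rad. The next step is the wrist camera geometry and the move to a viewpoint above the board.

```bash
cat >> h.py <<'E'
def goto(pos,ydir):
    "travel (tool axes) and turn (deg) to reach pos, tool down, tool y along heading ydir (rad), nearer half turn"
    s=ctrl.get_state();R0=Rn.from_rotvec(s['tool_rot']);best=None
    for k in(0,np.pi):
        a=ydir+k;y=np.array([np.cos(a),np.sin(a),0]);z=np.array([0,0,-1.]);R1=np.c_[np.cross(y,z),y,z]
        r=(R0.inv()*Rn.from_matrix(R1)).as_rotvec(degrees=True)
        if best is None or np.linalg.norm(r)<np.linalg.norm(best): best=r
    print('travel',R0.inv().apply(np.array(pos)-s['position']).round(4).tolist(),'turn',best.round(2).tolist(),'t',s['time'])
E
python3 - <<'E'
from h import *
m=ctrl.camera_model('wrist');print(np.array(m['T_tool_cam']).round(3),m['fx'],m['cx'],m['cy'])
c=lambda x,y:[x/3.4+120,y/3.4+120]; d=lambda x,y:[(x-442)/3.4+330,y/3.4+160]
print('crate top',plane('top',[c(34,120),c(360,38),c(427,292),c(86,360)],.075).round(3).tolist())
print('front base',plane('top',[c(110,385),c(428,302)],0).round(3).tolist())
print('pivot',plane('top',[d(592,214)],.08).round(3),'jar',plane('top',[d(534,37)],.11).round(3))
print('rest',plane('top',[d(484,188),d(513,303),d(645,268)],.03).round(3).tolist())
print('tin',plane('top',[[116,219]],.08).round(3),'carton',plane('top',[[267,186]],.04).round(3))
goto([.47,.14,.237],1.77)
E
```

```text
[[-0.001 -0.968 -0.252  0.068]
 [ 1.    -0.    -0.001  0.   ]
 [ 0.001 -0.252  0.968 -0.149]
 [ 0.     0.     0.     1.   ]] 362.15580804743166 279.43525537297586 207.15727310975285
crate top [[0.686, 0.322, 0.075], [0.743, 0.111, 0.075], [0.574, 0.064, 0.075], [0.528, 0.278, 0.075]]
front base [[0.525, 0.28, 0.0], [0.583, 0.068, 0.0]]
pivot [[ 0.538 -0.21   0.08 ]] jar [[ 0.644 -0.171  0.11 ]]
rest [[0.564, -0.149, 0.03], [0.488, -0.167, 0.03], [0.512, -0.253, 0.03]]
tin [[0.541 0.342 0.08 ]] carton [[0.627 0.019 0.04 ]]
travel [-0.3762, -0.335, -0.0008] turn [-0.1, -0.02, -34.72] t 0.1
```

step_arm([
  {"travel": [-0.376, -0.335, 0], "turn": [0, 0, -34.7]},
  {"travel": [-0.376, -0.335, 0], "turn": [0, 0, -34.7]},
  {"travel": [-0.376, -0.335, 0], "turn": [0, 0, -34.7]},
  {"travel": [-0.376, -0.335, 0], "turn": [0, 0, -34.7]},
  {"travel": [-0.376, -0.335, 0], "turn": [0, 0, -34.7]},
])

```text
time: 0.6
position: [0.3616, 0.3721, 0.2362]
tool_rot: [0.318, -3.125, 0.0]
ft_force: [0.0, -0.3, 0.7]
grip_width: 1.0
grip_force: 0.0
```

```bash
python3 -c "
from h import *
goto([.47,.14,.237],1.77)"
```

```text
travel [-0.0594, -0.2491, -0.0008] turn [-0.0, -0.02, 0.21] t 0.6
```

step_arm([
  {"travel": [-0.059, -0.249, 0], "turn": [0, 0, 0]},
  {"travel": [-0.059, -0.249, 0], "turn": [0, 0, 0]},
  {"travel": [-0.059, -0.249, 0], "turn": [0, 0, 0]},
  {"travel": [-0.059, -0.249, 0], "turn": [0, 0, 0]},
  {"travel": [-0.059, -0.249, 0], "turn": [0, 0, 0]},
])

```text
time: 1.1
position: [0.4662, 0.1448, 0.2365]
tool_rot: [-0.312, 3.126, 0.0]
ft_force: [0.8, -0.1, -0.7]
grip_width: 0.998
grip_force: 0.0
```

step_arm([
  {"travel": [0, 0, 0], "turn": [0, 0, 0]},
  {"travel": [0, 0, 0], "turn": [0, 0, 0]},
])

```text
time: 1.3
position: [0.466, 0.1458, 0.2364]
tool_rot: [0.307, -3.126, -0.001]
ft_force: [-1.0, -0.0, -0.7]
grip_width: 0.997
grip_force: 0.0
```

```bash
python3 -c "
from h import *
s,_=img('wrist','w1.png');print(s['position'],s['tool_rot'],s['qd'].round(3))
np.save('s1.npy',s,allow_pickle=True)"
```

```text
[0.46600567 0.14576514 0.23636051] [ 3.06626051e-01 -3.12603374e+00 -8.15050916e-04] [-0.032  0.004 -0.052 -0.001 -0.011  0.002 -0.002]
```

View pics/w1.png

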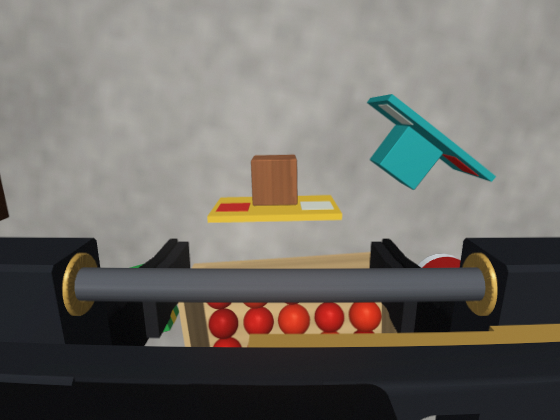

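The wrist view shows the panel's top front edge from (208,221) to (342,217), the block top spanning (252–298, 158–205), and the crate front base edge from (195,265) to (368,254). I'll fit these edges.

```bash
python3 - <<'E'
from h import *
s=np.load('s1.npy',allow_pickle=True).item()
im=cv2.imread('pics/w1.png');hsv=cv2.cvtColor(im,cv2.COLOR_BGR2HSV)
def fit(xs,ys,z):
    p=np.polyfit(xs,ys,1)
    for _ in range(3):
        r=abs(np.polyval(p,xs)-ys);k=r<max(1.,2*np.median(r));p=np.polyfit(xs[k],ys[k],1)
    e=np.array([xs.min(),xs.max()]);w=plane('wrist',np.c_[e,np.polyval(p,e)],z,s)[:,:2];d=w[1]-w[0]
    print(np.c_[e,np.polyval(p,e)].round(1).tolist(),w.round(4).tolist(),'yaw',np.arctan2(-d[0],d[1]).round(4),'len',np.linalg.norm(d).round(4),'n',k.sum());return w
m=cv2.inRange(hsv,(20,140,90),(34,255,255));m[:190]=0;m[225:]=0;m[:,:200]=0;m[:,350:]=0
xs=np.where(m.any(0))[0];xs=xs[(xs>207)&(xs<344)];fb=fit(xs,np.array([np.where(m[:,x])[0].max()+.5 for x in xs]),.075)
m=cv2.inRange(hsv,(8,60,80),(28,200,255));m[:240]=0;m[285:]=0
xs=np.arange(200,366);ok=[x for x in xs if m[:,x].sum()>255*3];fc=fit(np.array(ok),np.array([np.where(m[:,x])[0].min()-.5 for x in ok]),0.)
m=cv2.inRange(hsv,(3,80,40),(17,255,220));m[:150]=0;m[:,:240]=0;m[204:]=0;m[:,310:]=0
rows=range(165,200);L=[];Rr=[]
for r in rows:
    c=np.where(m[r])[0];L.append([c.min()-.5,r]);Rr.append([c.max()+.5,r])
a=plane('wrist',L,.042,s).mean(0);b=plane('wrist',Rr,.042,s).mean(0);print('block sides',a,b,np.linalg.norm(a-b))
print([hsv[y,275].tolist() for y in range(152,164)])
mid=fb.mean(0);d=fc[1]-fc[0];d/=np.linalg.norm(d);n=np.array([d[1],-d[0]])
print('mid',mid,'gap',(fc[0]-mid)@n,'n',n)
# crate y origin: from top view midpoint
for cm in(np.array([.554,.174]),np.array([.551,.171])): print('lat board in crate',(mid-cm)@d, (cm-fc[0])@n)
E
```

```text
[[208.0, 221.9], [341.0, 219.2]] [[0.5045, 0.0875], [0.4789, 0.2041]] yaw 0.2164 len 0.1193 n 134
[[200.0, 262.9], [365.0, 252.0]] [[0.5806, 0.0746], [0.5308, 0.2576]] yaw 0.2661 len 0.1897 n 166
block sides [0.46786323 0.11800587 0.042     ] [0.45941459 0.16077012 0.042     ] 0.043590833543280666
[[20, 13, 172], [20, 13, 171], [13, 28, 163], [11, 117, 135], [12, 143, 125], [11, 141, 128], [12, 144, 124], [12, 144, 133], [12, 145, 155], [12, 148, 141], [12, 146, 140], [12, 145, 139]]
mid [0.49173218 0.14579016] gap 0.06705349910597178 n [0.96481363 0.2629347 ]
lat board in crate -0.010844867747755773 0.0004406856456475895
lat board in crate -0.008739230942934545 -0.003242559342970752
```

```bash
python3 -c "
from h import *
goto([.4595,.1387,.030],1.785)"
```

```text
travel [0.0074, -0.0074, 0.2063] turn [0.04, -0.04, -0.89] t 1.35
```

step_arm([
  {"travel": [0.007, -0.007, 0.05], "turn": [0, 0, -0.9]},
  {"travel": [0.007, -0.007, 0.1], "turn": [0, 0, -0.9]},
  {"travel": [0.007, -0.007, 0.14], "turn": [0, 0, -0.9]},
  {"travel": [0.007, -0.007, 0.175], "turn": [0, 0, -0.9]},
  {"travel": [0.007, -0.007, 0.19], "turn": [0, 0, -0.9]},
])

```text
time: 1.85
position: [0.4569, 0.1398, 0.0429]
tool_rot: [0.342, -3.117, 0.002]
ft_force: [-0.3, -0.5, 0.3]
grip_width: 1.0
grip_force: 0.0
```

step_arm([
  {"travel": [0, 0, 0.01], "turn": [0, 0, 0]},
  {"travel": [0, 0, 0.016], "turn": [0, 0, 0]},
  {"travel": [0, 0, 0.016], "turn": [0, 0, 0]},
])

```text
time: 2.15
position: [0.4602, 0.1395, 0.0305]
tool_rot: [0.339, -3.123, -0.0]
ft_force: [0.3, 0.2, 0.9]
grip_width: 1.0
grip_force: 0.0
```

step_arm([
  {"travel": [0, 0, 0]},
  {"travel": [0, 0, 0]},
  {"travel": [0, 0, 0]},
  {"travel": [0, 0, 0]},
  {"travel": [0, 0, 0]},
], gripper=0, force=15)

```text
$.commands[0]: bad value
```

step_arm([
  {"travel": [0, 0, 0]},
  {"travel": [0, 0, 0]},
  {"travel": [0, 0, 0]},
])

```text
$.commands[0]: bad value
```

step_arm([
  {"travel": [0, 0, 0], "turn": [0, 0, 0]},
  {"travel": [0, 0, 0], "turn": [0, 0, 0]},
  {"travel": [0, 0, 0], "turn": [0, 0, 0]},
  {"travel": [0, 0, 0], "turn": [0, 0, 0]},
  {"travel": [0, 0, 0], "turn": [0, 0, 0]},
], gripper=0, force=15)

```text
time: 2.65
position: [0.4606, 0.1386, 0.0309]
tool_rot: [-0.336, 3.123, 0.0]
ft_force: [0.8, -0.6, -0.8]
grip_width: 0.633
grip_force: 0.0
```

step_arm([
  {"travel": [0, 0, 0], "turn": [0, 0, 0]},
  {"travel": [0, 0, 0], "turn": [0, 0, 0]},
  {"travel": [0, 0, 0], "turn": [0, 0, 0]},
])

```text
time: 2.95
position: [0.4604, 0.1387, 0.0307]
tool_rot: [-0.336, 3.123, 0.0]
ft_force: [0.3, -0.3, 0.9]
grip_width: 0.505
grip_force: 15.0
```

```bash
python3 - <<'E'
from h import *
s=ctrl.get_state();print(s['position'],s['tool_rot'],s['grip_width'],s['grip_force'])
R=Rn.from_rotvec(s['tool_rot']).as_matrix();print('yaw',np.arctan2(-R[0,1],R[1,1]))
n=np.array([.9648,.2629]);p=s['position'][:2]
# target: board yaw .266 ; grasp 33 mm behind front face
for g in(-.012,0): 
    o=np.array([.4917,.1458])+n*(.067+g)+np.array([-n[1],n[0]])*.005
    q=o-.033*n;goto([*q,s['position'][2]],np.pi/2+.266)
E
```

```text
[0.46044397 0.1387097  0.03068471] [-3.36395016e-01  3.12346143e+00  2.54675028e-04] 0.504716686075039 14.99319045455195
yaw 0.21457179907325055
travel [-0.0538, 0.0064, 0.0] turn [0.01, 0.01, -2.95] t 2.95
travel [-0.0657, 0.007, 0.0] turn [0.01, 0.01, -2.95] t 2.95
```

step_arm([
  {"travel": [-0.015, 0.002, 0], "turn": [0, 0, -1]},
  {"travel": [-0.03, 0.003, 0], "turn": [0, 0, -2]},
  {"travel": [-0.042, 0.005, 0], "turn": [0, 0, -2.9]},
  {"travel": [-0.05, 0.006, 0], "turn": [0, 0, -2.9]},
  {"travel": [-0.054, 0.006, 0], "turn": [0, 0, -2.9]},
])

```text
time: 3.45
position: [0.512, 0.1562, 0.0302]
tool_rot: [0.415, -3.113, 0.0]
ft_force: [-4.2, -0.5, 2.3]
grip_width: 0.501
grip_force: 15.0
```

step_arm([
  {"travel": [-0.002, 0, 0], "turn": [0, 0, 0]},
  {"travel": [-0.004, 0, 0], "turn": [0, 0, 0]},
  {"travel": [-0.006, 0, 0], "turn": [0, 0, 0]},
  {"travel": [-0.008, 0, 0], "turn": [0, 0, 0]},
  {"travel": [-0.008, 0, 0], "turn": [0, 0, 0]},
])

```text
time: 3.95
position: [0.5201, 0.1582, 0.0306]
tool_rot: [-0.415, 3.113, 0.0]
ft_force: [0.4, -0.6, -3.0]
grip_width: 0.502
grip_force: 15.0
```

```bash
python3 - <<'E'
from h import *
s=ctrl.get_state();print(s['ft_force'],s['torque'])
n=np.array([.9648,.2629])
o=np.array([.4917,.1458])+n*.067+np.array([-n[1],n[0]])*.005
goto([*(o-.033*n),s['position'][2]],np.pi/2+.266)
E
```

```text
[ 0.4297587  -0.56162444 -3.00364135] [0.08710529 0.0957394  0.01186943]
travel [-0.0033, 0.0005, 0.0] turn [-0.0, 0.06, -0.05] t 3.95
```

step_arm([
  {"travel": [-0.001, 0, 0], "turn": [0, 0, 0]},
  {"travel": [-0.002, 0, 0], "turn": [0, 0, 0]},
  {"travel": [-0.003, 0, 0], "turn": [0, 0, 0]},
  {"travel": [-0.004, 0, 0], "turn": [0, 0, 0]},
  {"travel": [-0.004, 0, 0], "turn": [0, 0, 0]},
])

```text
time: 4.45
position: [0.5237, 0.1592, 0.0307]
tool_rot: [-0.415, 3.114, 0.0]
ft_force: [0.5, 0.3, -3.7]
grip_width: 0.506
grip_force: 15.0
```

step_arm([
  {"travel": [-0.001, 0, 0], "turn": [0, 0, 0]},
  {"travel": [-0.002, 0, 0], "turn": [0, 0, 0]},
  {"travel": [-0.003, 0, 0], "turn": [0, 0, 0]},
  {"travel": [-0.003, 0, 0], "turn": [0, 0, 0]},
])

```text
time: 4.85
position: [0.5247, 0.1594, 0.0302]
tool_rot: [0.415, -3.11, 0.001]
ft_force: [-5.1, -1.2, 0.7]
grip_width: 0.505
grip_force: 15.0
```

step_arm([
  {"travel": [-0.002, 0, 0], "turn": [0, 0, 0]},
  {"travel": [-0.004, 0, 0], "turn": [0, 0, 0]},
  {"travel": [-0.004, 0, 0], "turn": [0, 0, 0]},
  {"travel": [-0.004, 0, 0], "turn": [0, 0, 0]},
])

```text
time: 5.25
position: [0.525, 0.1595, 0.0301]
tool_rot: [0.413, -3.102, 0.002]
ft_force: [-15.9, -3.2, 11.4]
grip_width: 0.505
grip_force: 15.0
```

```bash
python3 - <<'E'
from h import *
s=ctrl.get_state();print(s['position'],s['ft_force'],s['torque'])
R=Rn.from_rotvec(s['tool_rot']).as_matrix();print('yaw',np.arctan2(-R[0,1],R[1,1]))
s,im=img('wrist','w2.png');np.save('s2.npy',s,allow_pickle=True)
E
```

```text
[0.5249788  0.15950628 0.03012872] [-15.91320815  -3.16772348  11.3513158 ] [-0.82336011  3.23809971 -0.05126086]
yaw 0.26496311029564595
```

View pics/w2.png

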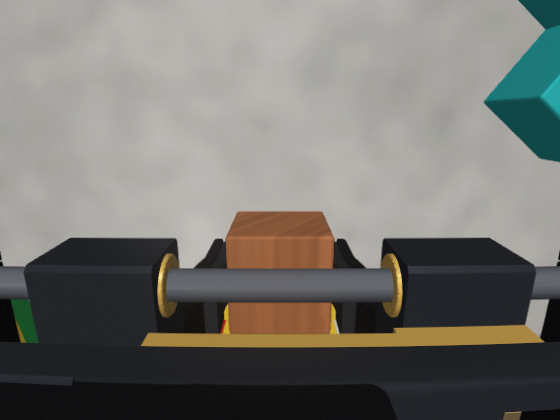

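The view only shows the block in the fingers. Contact reads 16 N with yaw 0.265, so the board is flush. I'll relax the push, open the gripper and go up.

step_arm([
  {"travel": [0.002, 0, 0], "turn": [0, 0, 0]},
  {"travel": [0.004, 0, 0], "turn": [0, 0, 0]},
  {"travel": [0.004, 0, 0], "turn": [0, 0, 0]},
])

```text
time: 5.6
position: [0.5248, 0.1595, 0.0302]
tool_rot: [0.415, -3.111, 0.001]
ft_force: [-4.7, -1.1, -1.1]
grip_width: 0.503
grip_force: 15.0
```

step_arm([
  {"travel": [0, 0, 0], "turn": [0, 0, 0]},
  {"travel": [0, 0, 0], "turn": [0, 0, 0]},
  {"travel": [0, 0, 0], "turn": [0, 0, 0]},
  {"travel": [0, 0, 0], "turn": [0, 0, 0]},
], gripper=0.9)

```text
time: 6.0
position: [0.5274, 0.1602, 0.0312]
tool_rot: [-0.415, 3.112, 0.001]
ft_force: [0.5, -0.4, 0.4]
grip_width: 0.784
grip_force: 0.0
```

step_arm([
  {"travel": [0, 0, -0.01], "turn": [0, 0, 0]},
  {"travel": [0, 0, -0.04], "turn": [0, 0, 0]},
  {"travel": [0, 0, -0.09], "turn": [0, 0, 0]},
  {"travel": [0, 0, -0.14], "turn": [0, 0, 0]},
  {"travel": [0, 0, -0.19], "turn": [0, 0, 0]},
])

```text
time: 6.5
position: [0.5263, 0.1596, 0.2235]
tool_rot: [-0.415, 3.113, 0.0]
ft_force: [1.2, 0.9, 0.3]
grip_width: 0.897
grip_force: 0.0
```

step_arm([
  {"travel": [0.04, 0, -0.01], "turn": [0, 0, 0]},
  {"travel": [0.04, 0, -0.01], "turn": [0, 0, 0]},
  {"travel": [0.04, 0, -0.01], "turn": [0, 0, 0]},
])

```text
time: 6.8
position: [0.4878, 0.1495, 0.2318]
tool_rot: [-0.415, 3.112, 0.002]
ft_force: [0.5, 0.6, -0.0]
grip_width: 0.899
grip_force: 0.0
```

```bash
python3 - <<'E'
from h import *
s,im=img('wrist','w3.png');np.save('s3.npy',s,allow_pickle=True);print(s['position'])
E
```

```text
[0.48779197 0.14945239 0.23180709]
```

View pics/w3.png

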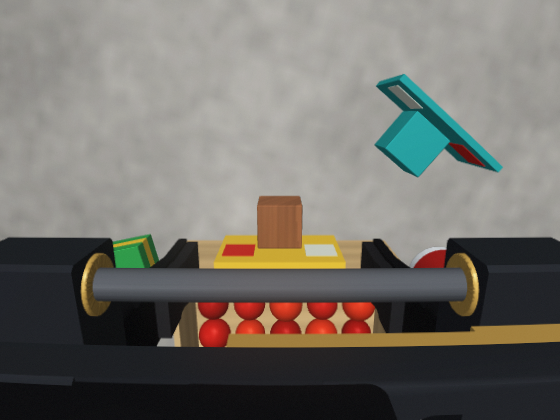

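The board now stands parallel to and against the crate wall, with its back-face base edge at row 236 and the block at (280,222). Next is the clip: I'll check the joints and get the turn.

```bash
python3 - <<'E'
from h import *
s=ctrl.get_state();print(s['joint_positions'].round(2))
goto([.545,-.16,.26],.27)
E
```

```text
[-0.6   0.02  0.26  1.81 -0.01  1.31  1.49]
travel [0.026, -0.3136, -0.0292] turn [0.07, 0.03, 89.73] t 6.85
```

step_arm([
  {"travel": [0.041, -0.371, -0.03], "turn": [0, 0, 90]},
  {"travel": [0.041, -0.371, -0.03], "turn": [0, 0, 90]},
  {"travel": [0.041, -0.371, -0.03], "turn": [0, 0, 90]},
  {"travel": [0.041, -0.371, -0.03], "turn": [0, 0, 90]},
  {"travel": [0.041, -0.371, -0.03], "turn": [0, 0, 90]},
])

```text
time: 7.35
position: [0.5266, -0.0988, 0.25]
tool_rot: [-0.763, -3.047, 0.001]
ft_force: [0.3, -0.0, -0.0]
grip_width: 0.896
grip_force: 0.0
```

```bash
python3 - <<'E'
from h import *
goto([.545,-.22,.26],.27)
E
```

```text
travel [-0.0733, -0.0982, -0.01] turn [-0.07, -0.01, 46.41] t 7.35
```

step_arm([
  {"travel": [-0.073, -0.098, -0.01], "turn": [0, 0, 46]},
  {"travel": [-0.073, -0.098, -0.01], "turn": [0, 0, 46]},
  {"travel": [-0.073, -0.098, -0.01], "turn": [0, 0, 46]},
  {"travel": [-0.073, -0.098, -0.01], "turn": [0, 0, 46]},
  {"travel": [-0.073, -0.098, -0.01], "turn": [0, 0, 46]},
])

```text
time: 7.85
position: [0.5452, -0.2193, 0.2593]
tool_rot: [-1.83, -2.553, 0.004]
ft_force: [-0.4, 0.2, -0.2]
grip_width: 0.898
grip_force: 0.0
```

```bash
python3 - <<'E'
from h import *
goto([.545,-.22,.26],.27)
E
```

```text
travel [-0.0006, -0.0004, -0.0007] turn [-0.15, 0.04, 3.27] t 7.85
```

step_arm([
  {"travel": [0, 0, 0], "turn": [0, 0, 0]},
  {"travel": [0, 0, 0], "turn": [0, 0, 0]},
  {"travel": [0, 0, 0], "turn": [0, 0, 0]},
])

```text
time: 8.15
position: [0.5453, -0.2173, 0.2602]
tool_rot: [-1.815, -2.564, 0.001]
ft_force: [0.0, 0.2, 0.4]
grip_width: 0.904
grip_force: 0.0
```

```bash
python3 - <<'E'
from h import *
s,im=img('wrist','w4.png');np.save('s4.npy',s,allow_pickle=True);print(s['position'],s['tool_rot'])
print(proj('wrist',[[.538,-.21,.08]],s))
img('top','top1.png')
E
```

```text
[ 0.5453213  -0.21728984  0.260151  ] [-1.81463354e+00 -2.56386046e+00  9.46817321e-04]
[[274.14223843 178.69280376]]
```

View pics/w4.png

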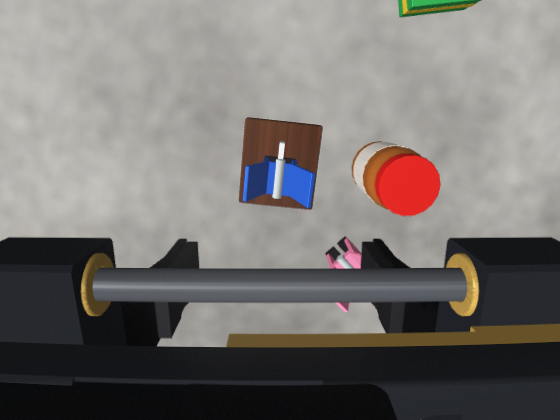

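The clip stands on its rest at (278,180). Its left tail's outer edge is near column 244, its right tail's near column 312, and the pin is at about (279,180). The pink clip is at (345,265) and the jar at (405,182). I'll extract the blue contour.

```bash
python3 - <<'E'
from h import *
s=np.load('s4.npy',allow_pickle=True).item()
im=cv2.imread('pics/w4.png');hsv=cv2.cvtColor(im,cv2.COLOR_BGR2HSV)
m=cv2.inRange(hsv,(105,120,30),(128,255,255));m[:130]=0;m[220:]=0;m[:,:230]=0;m[:,330:]=0
c=np.vstack(cv2.findContours(m,cv2.RETR_EXTERNAL,cv2.CHAIN_APPROX_NONE)[0]);h=cv2.approxPolyDP(cv2.convexHull(c),1.2,True)[:,0]
w=plane('wrist',h,.115,s)
for a,b in zip(h,w): print(a,b.round(4))
for r in range(150,212,5):
    x=np.where(m[r])[0]
    if len(x):
        g=np.where(np.diff(x)>1)[0];print(r,x.min(),[(x[i],x[i+1]) for i in g],x.max())
r=cv2.inRange(hsv,(3,60,20),(17,255,140));r[:110]=0;r[215:]=0;r[:,:235]=0;r[:,325:]=0
cc=np.vstack(cv2.findContours(r|m,cv2.RETR_EXTERNAL,cv2.CHAIN_APPROX_NONE)[0]);b=cv2.boxPoints(cv2.minAreaRect(cc));print(b,plane('wrist',b,.03,s).round(4))
E
```

```text
[314 173] [ 0.5658 -0.1885  0.115 ]
[310 207] [ 0.5728 -0.2166  0.115 ]
[243 201] [ 0.5181 -0.2304  0.115 ]
[245 167] [ 0.5108 -0.2026  0.115 ]
[265 156] [ 0.5233 -0.1887  0.115 ]
[295 159] [ 0.5471 -0.1829  0.115 ]
160 264 [(np.int64(268), np.int64(292))] 295
165 250 [(np.int64(275), np.int64(285))] 297
170 245 [(np.int64(274), np.int64(284))] 307
175 245 [(np.int64(274), np.int64(284))] 314
180 244 [(np.int64(273), np.int64(283))] 313
185 244 [(np.int64(273), np.int64(283))] 313
190 243 [(np.int64(272), np.int64(282))] 312
195 243 [(np.int64(259), np.int64(282))] 312
200 243 [(np.int64(247), np.int64(296))] 311
205 303 [] 310
[[236.274   201.39726]
 [245.18904 116.70412]
 [321.76166 124.76439]
 [312.84662 209.45753]] [[ 0.5098 -0.2557  0.03  ]
 [ 0.4912 -0.1679  0.03  ]
 [ 0.5678 -0.1495  0.03  ]
 [ 0.5909 -0.2367  0.03  ]]
```

```bash
python3 - <<'E'
from h import *
goto([.542,-.2095,.102],.25)
E
```

```text
travel [0.0085, -0.0005, 0.1585] turn [-0.01, -0.0, 5.03] t 8.25
```

step_arm([
  {"travel": [0.0085, -0.0005, 0.04], "turn": [0, 0, 5]},
  {"travel": [0.0085, -0.0005, 0.08], "turn": [0, 0, 5]},
  {"travel": [0.0085, -0.0005, 0.1], "turn": [0, 0, 5]},
  {"travel": [0.0085, -0.0005, 0.1], "turn": [0, 0, 5]},
  {"travel": [0.0085, -0.0005, 0.1], "turn": [0, 0, 5]},
])

```text
time: 8.75
position: [0.5422, -0.2098, 0.1613]
tool_rot: [1.928, 2.48, 0.0]
ft_force: [0.4, -0.2, -0.1]
grip_width: 0.901
grip_force: 0.0
```

```bash
python3 - <<'E'
from h import *
goto([.542,-.2095,.102],.25)
E
```

```text
travel [0.0004, -0.0002, 0.0593] turn [0.02, 0.02, -0.04] t 8.75
```

step_arm([
  {"travel": [0, 0, 0.02], "turn": [0, 0, 0]},
  {"travel": [0, 0, 0.04], "turn": [0, 0, 0]},
  {"travel": [0, 0, 0.054], "turn": [0, 0, 0]},
  {"travel": [0, 0, 0.059], "turn": [0, 0, 0]},
  {"travel": [0, 0, 0.059], "turn": [0, 0, 0]},
])

```text
time: 9.25
position: [0.5422, -0.2098, 0.1019]
tool_rot: [1.928, 2.48, 0.0]
ft_force: [0.9, 0.3, -0.6]
grip_width: 0.901
grip_force: 0.0
```

step_arm([
  {"travel": [0, 0, 0], "turn": [0, 0, 0]},
  {"travel": [0, 0, 0], "turn": [0, 0, 0]},
  {"travel": [0, 0, 0], "turn": [0, 0, 0]},
  {"travel": [0, 0, 0], "turn": [0, 0, 0]},
  {"travel": [0, 0, 0], "turn": [0, 0, 0]},
], gripper=0, force=22)

```text
time: 9.75
position: [0.5427, -0.2102, 0.1031]
tool_rot: [1.928, 2.478, 0.001]
ft_force: [-0.8, -0.2, 10.7]
grip_width: 0.536
grip_force: 9.2
```

step_arm([
  {"travel": [0, 0, 0], "turn": [0, 0, 0]},
  {"travel": [0, 0, 0], "turn": [0, 0, 0]},
  {"travel": [0, 0, 0], "turn": [0, 0, 0]},
  {"travel": [0, 0, 0], "turn": [0, 0, 0]},
  {"travel": [0, 0, 0], "turn": [0, 0, 0]},
])

```text
time: 10.25
position: [0.5413, -0.2116, 0.1047]
tool_rot: [1.93, 2.478, -0.001]
ft_force: [-8.0, 0.0, 18.6]
grip_width: 0.369
grip_force: 21.5
```

step_arm([
  {"travel": [0, 0, -0.003], "turn": [0, 0, 0]},
  {"travel": [0, 0, -0.006], "turn": [0, 0, 0]},
  {"travel": [0, 0, -0.008], "turn": [0, 0, 0]},
  {"travel": [0, 0, -0.008], "turn": [0, 0, 0]},
  {"travel": [0, 0, -0.008], "turn": [0, 0, 0]},
])

```text
time: 10.75
position: [0.5418, -0.2094, 0.1093]
tool_rot: [-1.928, -2.48, 0.0]
ft_force: [0.1, -0.6, -0.9]
grip_width: 0.297
grip_force: 22.0
```

step_arm([
  {"travel": [0, 0, -0.02], "turn": [0, 0, 0]},
  {"travel": [0, 0, -0.045], "turn": [0, 0, 0]},
  {"travel": [0, 0, -0.08], "turn": [0, 0, 0]},
  {"travel": [0, 0, -0.11], "turn": [0, 0, 0]},
  {"travel": [0, 0, -0.12], "turn": [0, 0, 0]},
])

```text
time: 11.25
position: [0.5434, -0.2103, 0.2327]
tool_rot: [1.926, 2.476, 0.004]
ft_force: [0.1, 0.2, -1.1]
grip_width: 0.296
grip_force: 22.0
```

```bash
python3 - <<'E'
from h import *
s,im=img('wrist','w5.png');np.save('s5.npy',s,allow_pickle=True);print(s['position'],s['grip_width'],s['grip_force'],s['ft_force'])
o=np.array([.5568,.168])
print(o)
goto([o[0]-.03,o[1]-.03,.23],.262)
E
```

```text
[ 0.54335994 -0.21030297  0.23268982] 0.29589079308329547 21.999741598265246 [ 0.14970451  0.21675064 -1.06854331]
[0.5568 0.168 ]
travel [0.3416, 0.0697, 0.0023] turn [0.26, 0.12, -0.76] t 11.3
```

View pics/w5.png

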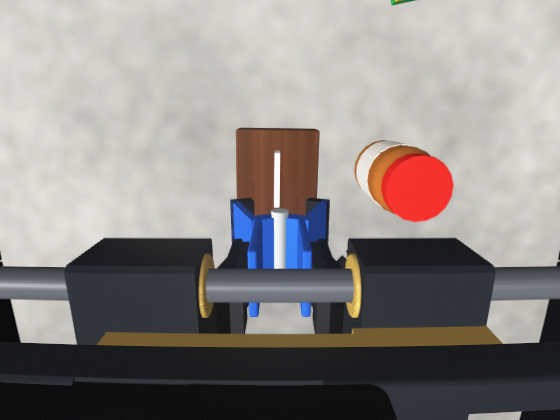

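The clip is held fully open and symmetric, its pin end at (280,212), and it is clear of the rest. Now I'll work out the pin height in the tool frame and the board's pose from the top view taken earlier.

```bash
python3 - <<'E'
from h import *
s=np.load('s5.npy',allow_pickle=True).item()
o,D=ray('wrist',[[280,213]],s);R=Rn.from_rotvec(s['tool_rot']).as_matrix();o=R.T@(o-s['position']);D=(D@R)[0]
for x in(.013,.015,.017):
    p=o+D*(x-o[0])/D[0];print('pin end in tool',p.round(4))
im=cv2.imread('pics/top1.png');hsv=cv2.cvtColor(im,cv2.COLOR_BGR2HSV)
m=cv2.inRange(hsv,(21,150,110),(35,255,255));m[:190]=0;m[245:]=0;m[:,:160]=0;m[:,250:]=0
n_,lab,st,_=cv2.connectedComponentsWithStats(m);i=1+st[1:,4].argmax();print(st[i])
m=(lab==i);xs=np.where(m.any(0))[0];ys=np.array([np.where(m[:,x])[0].min()-.5 for x in xs])
p=np.polyfit(xs,ys,1);k=abs(np.polyval(p,xs)-ys)<1.2;p=np.polyfit(xs[k],ys[k],1)
e=np.array([xs.min()-.5,xs.max()+.5]);w=plane('top',np.c_[e,np.polyval(p,e)],.075)[:,:2];d=w[1]-w[0]
print(k.sum(),len(xs),w.round(4),'yaw',np.arctan2(d[0],-d[1]),np.linalg.norm(d),'mid',w.mean(0))
cv2.imwrite('pics/crop2.png',cv2.resize(im[190:270,140:260],None,fx=5,fy=5,interpolation=cv2.INTER_CUBIC))
E
```

```text
pin end in tool [0.013  0.001  0.0494]
pin end in tool [0.015  0.001  0.0422]
pin end in tool [0.017  0.001  0.0351]
[171 208  56  22 324]
54 56 [[0.5385 0.2241]
 [0.5708 0.1048]] yaw 0.26419819804580436 0.12363437562159317 mid [0.55461261 0.16447151]
```

View pics/crop2.png

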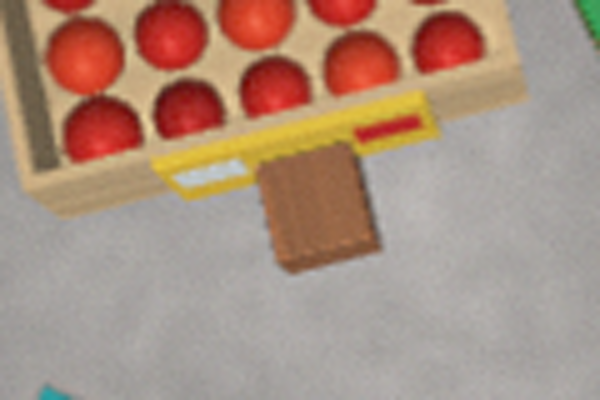

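The crop confirms that the board's top edge lies along the crate wall without a gap. Now I'll carry the clip over.

```bash
python3 -c "
from h import *
goto([.5558,.1665,.225],.265)"
```

```text
travel [0.3621, 0.1048, 0.0074] turn [0.26, 0.12, -0.93] t 11.3
```

step_arm([
  {"travel": [0.03, 0.009, 0], "turn": [0, 0, -0.9]},
  {"travel": [0.07, 0.02, 0], "turn": [0, 0, -0.9]},
  {"travel": [0.11, 0.032, 0], "turn": [0, 0, -0.9]},
  {"travel": [0.15, 0.043, 0], "turn": [0, 0, -0.9]},
  {"travel": [0.19, 0.055, 0], "turn": [0, 0, -0.9]},
])

```text
time: 11.8
position: [0.5473, -0.0102, 0.2277]
tool_rot: [-1.908, -2.493, 0.003]
ft_force: [1.0, 1.3, -1.0]
grip_width: 0.292
grip_force: 22.0
```

step_arm([
  {"travel": [0.04, 0.012, 0], "turn": [0, 0, 0]},
  {"travel": [0.08, 0.024, 0], "turn": [0, 0, 0]},
  {"travel": [0.12, 0.035, 0], "turn": [0, 0, 0]},
  {"travel": [0.15, 0.044, 0], "turn": [0, 0, 0]},
  {"travel": [0.17, 0.05, 0], "turn": [0, 0, 0]},
])

```text
time: 12.3
position: [0.5507, 0.1687, 0.2272]
tool_rot: [-1.903, -2.497, 0.004]
ft_force: [0.2, -0.0, -1.1]
grip_width: 0.299
grip_force: 22.0
```

```bash
python3 -c "
from h import *
goto([.5558,.1665,.225],.265)"
```

```text
travel [-0.0034, 0.0043, 0.0021] turn [-0.19, -0.03, 0.2] t 12.3
```

step_arm([
  {"travel": [-0.001, 0.004, 0.02], "turn": [0, 0, 0.2]},
  {"travel": [-0.001, 0.004, 0.035], "turn": [0, 0, 0.2]},
  {"travel": [-0.001, 0.004, 0.035], "turn": [0, 0, 0.2]},
  {"travel": [-0.001, 0.004, 0.035], "turn": [0, 0, 0.2]},
])

```text
time: 12.7
position: [0.5559, 0.1642, 0.1936]
tool_rot: [-1.915, -2.489, 0.003]
ft_force: [0.0, 0.4, 0.3]
grip_width: 0.292
grip_force: 22.0
```

```bash
python3 - <<'E'
from h import *
goto([.5558,.1665,.132],.265)
s,im=img('scene','sc2.png');print(s['position'])
np.save('s6.npy',s,allow_pickle=True)
u=proj('scene',[[.5558,.1665,.15]])[0].astype(int);print(u)
x0,y0=u-[60,50]
cv2.imwrite('pics/crop3.png',cv2.cvtColor(cv2.resize(im[y0:y0+100,x0:x0+120],None,fx=6,fy=6,interpolation=cv2.INTER_CUBIC),cv2.COLOR_RGB2BGR));print(x0,y0)
E
```

```text
travel [0.0023, 0.0007, 0.0616] turn [-0.12, 0.03, -0.31] t 12.7
[0.55585312 0.16416456 0.19364488]
[325 157]
265 107
```

View pics/crop3.png

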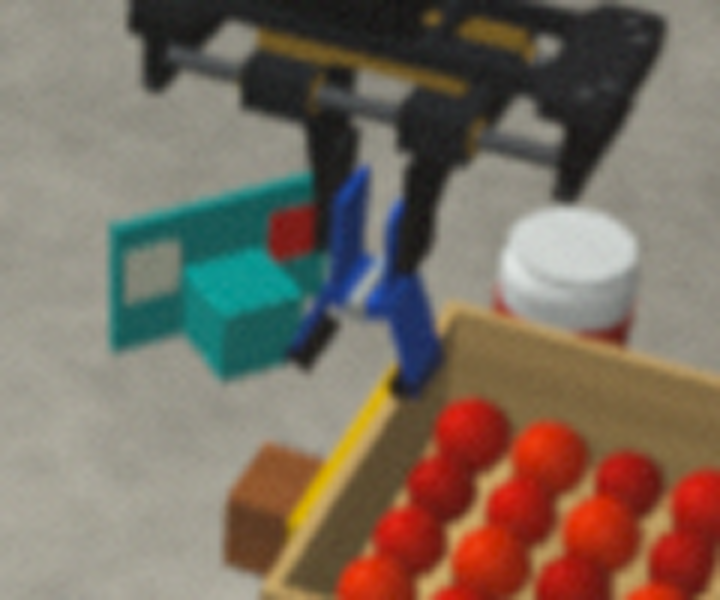

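The clip hangs above the wall, open. Its near pin end is at crop (352,306), its left jaw's lower end at about (305,368), and its right jaw's lower end at about (405,397). I'll solve for their heights.

```bash
python3 - <<'E'
from h import *
s=np.load('s6.npy',allow_pickle=True).item();c=s['position'][:2]
y=np.array([-.2625,.965]);x=np.array([.965,.2625])
def z(cr,dx,dy):
    px=np.array(cr)/6+[265,107];P=c+x*dx+y*dy
    zz=np.linspace(.06,.22,321);q=proj('scene',np.c_[np.tile(P,(321,1)),zz]);i=abs(q[:,1]-px[1]).argmin();print(cr,dx,dy,'z',zz[i].round(4),'col err',(px-q[i])[0].round(1),'below tcp',(s['position'][2]-zz[i]).round(4))
z((352,306),.001,-.015);z((380,265),.001,.015)
z((307,368),-.016,-.015);z((407,397),.017,-.015);z((290,358),-.030,-.015)
z((365,168),-.010,.0)
E
```

```text
(352, 306) 0.001 -0.015 z 0.1605 col err -0.0 below tcp 0.0331
(380, 265) 0.001 0.015 z 0.1615 col err 0.0 below tcp 0.0321
(307, 368) -0.016 -0.015 z 0.123 col err -0.2 below tcp 0.0706
(407, 397) 0.017 -0.015 z 0.119 col err 4.4 below tcp 0.0746
(290, 358) -0.03 -0.015 z 0.1235 col err 2.1 below tcp 0.0701
(365, 168) -0.01 0.0 z 0.2145 col err 2.4 below tcp -0.0209
```

step_arm([
  {"travel": [0.002, 0.001, 0.005], "turn": [0, 0, -0.3]},
  {"travel": [0.002, 0.001, 0.015], "turn": [0, 0, -0.3]},
  {"travel": [0.002, 0.001, 0.025], "turn": [0, 0, -0.3]},
  {"travel": [0.002, 0.001, 0.035], "turn": [0, 0, -0.3]},
  {"travel": [0.002, 0.001, 0.042], "turn": [0, 0, -0.3]},
])

```text
time: 13.25
position: [0.5563, 0.1672, 0.1512]
tool_rot: [-1.907, -2.496, 0.002]
ft_force: [-0.8, 1.5, -0.8]
grip_width: 0.294
grip_force: 22.0
```

```bash
python3 -c "
from h import *
goto([.5558,.1665,.128],.265);print(ctrl.get_state()['ft_force'])"
```

```text
travel [-0.0006, -0.0006, 0.0232] turn [-0.09, 0.01, 0.06] t 13.25
[-0.75073127  1.48487336 -0.80294195]
```

step_arm([
  {"travel": [0, 0, 0.006], "turn": [0, 0, 0]},
  {"travel": [0, 0, 0.012], "turn": [0, 0, 0]},
  {"travel": [0, 0, 0.018], "turn": [0, 0, 0]},
  {"travel": [0, 0, 0.023], "turn": [0, 0, 0]},
  {"travel": [0, 0, 0.023], "turn": [0, 0, 0]},
])

```text
time: 13.75
position: [0.5564, 0.1673, 0.1288]
tool_rot: [-1.907, -2.496, 0.002]
ft_force: [-0.6, 0.2, -1.1]
grip_width: 0.293
grip_force: 22.0
```

step_arm([
  {"travel": [0, 0, 0], "turn": [0, 0, 0]},
  {"travel": [0, 0, 0], "turn": [0, 0, 0]},
  {"travel": [0, 0, 0], "turn": [0, 0, 0]},
])

```text
time: 14.05
position: [0.5571, 0.1675, 0.13]
tool_rot: [1.907, 2.496, 0.001]
ft_force: [0.2, 0.8, -1.4]
grip_width: 0.296
grip_force: 22.0
```

```bash
python3 - <<'E'
from h import *
s,im=img('scene');print(s['position'],s['ft_force'],s['grip_width'],s['grip_force'])
cv2.imwrite('pics/crop4.png',cv2.cvtColor(cv2.resize(im[127:227,265:385],None,fx=6,fy=6,interpolation=cv2.INTER_CUBIC),cv2.COLOR_RGB2BGR))
E
```

```text
[0.55712149 0.16754285 0.13003744] [ 0.21606717  0.83164392 -1.39788444] 0.2958558854296544 21.999932740582153
```

View pics/crop4.png

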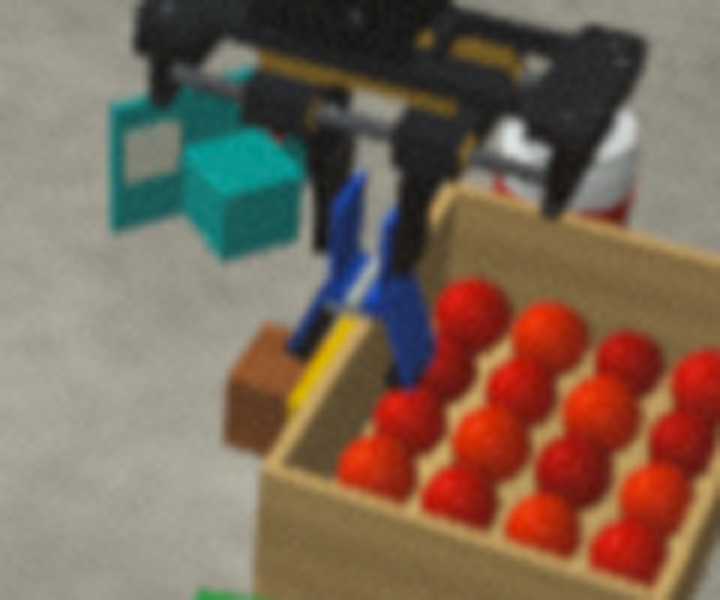

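The jaws straddle the board and wall. The left jaw's end is behind the board at (305,345), the right jaw's end is inside the crate at (405,385), and the force shows only the clip's weight. Handing in.

```bash
python3 -c "
from bench import ctrl
print(ctrl.close_job())"
```

```text
the job is handed in; nothing more can be done
None
```

The job is handed in, with no verdict returned: the board stands flush on the crate wall, and the clip is held squeezed open over both near the board's middle, its jaws by my measurement about 17 mm down and no contact showing in the force reading.

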